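# Leak-check the spare spin chuck on the press gauge

## Task

Take the spare spin chuck from its storage stand and seat it, stem down, in the socket on the sprung pan of the press gauge, and let go of it. Then take the leak tester out of its stand and hold it upright with its rubber nozzle foot centred on the small vacuum hole in the middle of the chuck's face, pressing gently so that the pan floats about half-way down its travel (pointer between the two long marks), never down to its stop. Finish while still holding the tester like that; leave the other things on the bench alone.

Things in the scene. Friction and masses are not known exactly. Their poses are not given: they have to be found in the camera images.
- chuck_mid (a point): Spare spin chuck, white plastic, mushroom-shaped: a disc 44 mm dia and 15 mm thick on a stem 18 mm dia and 21 mm long (36 mm high in all, about 50 g). This point is the centre of the disc, 7.5 mm below its flat top face and 28.5 mm above the stem's end; z up along the axis. It starts with the stem in the storage stand's socket, the disc resting on the socket's rim; grasp it by the disc.
- chuck_face (a point): Centre of the chuck's flat top face (22 mm radius), where the small vacuum hole is: the spot to press on.
- chuck_stand: Fixed storage stand: grey round foot 68 mm dia, 4 mm high, with a tubular socket 36 mm dia whose rim is 26 mm above the bench. Origin at the centre of its underside.
- press_gauge: Fixed press gauge: grey box 110x110 mm, top 50 mm above the bench, with an upright scale post 22 mm wide (top at 90 mm) at its corner +x +y (46 and 40 mm from the centre). The post has five marks; the two long ones bracket the wanted pan height. Origin at the centre of its underside.
- seat (a point): Centre of the socket's rim on the gauge's pan (moves with the pan); z up. The pan is a bare-metal disc 84 mm dia; on it stands the tubular socket, 36 mm outside, 26 mm inside, 24 mm high above the pan, 22 mm deep. The chuck's stem goes in with 4 mm play all round and its disc then rests on the rim. With the pan up the rim is 108 mm above the bench.
- gauge_pan (a joint): How far the sprung pan is pressed straight down, m: 0 up, 0.024 at its stop. The spring gives 250 N/m (4 mm per N); the chuck alone sinks it about 1.5 mm. About half-way is 0.012, some 2.6 N of push on top of the chuck; a small dark pointer tab on the pan edge shows it beside the post, whose long marks are at 0.007 and 0.017.
- tester_mid (a point): Cordless leak tester standing upright in its stand: white square body 24x24 mm, 54 mm tall, with rounded edges, black round cap above it (23 mm dia, top 41 mm above this point) and a thin steel nozzle below. About 110 g. This point is the centre of the square body, 59 mm above the nozzle's end; z up, x and y square to the body's side faces. Grasp it by the square body.
- tester_tip (a point): End of the tester's nozzle: centre of the flat underside of its rubber foot, 13 mm dia; z up along the tester.
- tester_stand: Fixed tester stand: plate 70x70x6 mm with a block 40x40 mm, top 40 mm above the bench, with a 17 mm hole that the nozzle hangs in (28 mm deep); the tester lifts straight out. Origin at the centre of its underside.
- carrier_a: Bystander, loose: white round single-wafer carrier, 63 dia x 12 high mm; origin at the centre of its underside.
- carrier_b: Bystander, loose: white round single-wafer carrier, 63 dia x 12 high mm; origin at the centre of its underside.
- vial_white: Bystander, loose: white vial, 20 dia x 43 high mm; origin at the centre of its underside.
- vial_amber: Bystander, loose: amber vial with black cap, 20 dia x 49 high mm; origin at the centre of its underside.
- slides: Bystander, loose: small box of cover slides, 80x32x36 mm; origin at the centre of its underside.
- tub: Bystander, loose: round cream screw-top tub, 68 dia x 46 high mm; origin at the centre of its underside.
- dropper: Bystander, loose: amber dropper bottle, 38 dia x 80 high mm; origin at the centre of its underside.
There are look-alikes about, which are no part of the job. What is shaped like the part that bears tester_mid but green or red is not meant.

How it is judged:
On the way, in this order (a step that is already met when the one before it is completed fails the run):
1. the chuck is seated in the pan's socket and let go (horizontal distance between chuck_face and seat below 0.006 m and z of chuck_face in the frame of seat between 0.0115 and 0.0185 m and angle between chuck_face's own z axis and vertical below 0.1 rad and contact force between the fingers and chuck below 0.1 N and linear speed of chuck below 0.02 m/s), for 0.3 s.
2. the tester has been lifted clear of its stand (z of tester_tip in the frame of tester_stand above 0.042 m and contact force between the fingers and leak_tester above 1 N), for 0.1 s.
At the end, for the whole second after the job is handed in: Chuck seated in the socket (6 mm of centre, 3.5 mm of the rim, tilt < 0.1 rad); tester gripped (> 2 N), tip within 6 mm of the face centre and 0.12 rad of upright, pressing 0.8 to 5 N, pan 7 to 17 mm down, at rest; robot touches neither chuck nor pan (horizontal distance between chuck_face and seat below 0.006 m and z of chuck_face in the frame of seat between 0.0115 and 0.0185 m and angle between chuck_face's own z axis and vertical below 0.1 rad and horizontal distance between tester_tip and chuck_face below 0.006 m and angle between tester_tip's own z axis and vertical below 0.12 rad and contact force between leak_tester and chuck between 0.8 and 5 N and value of joint gauge_pan between 0.007 and 0.017 m and contact force between the fingers and leak_tester above 2 N and contact force between each of the arm, the fingers and chuck below 0.1 N and contact force between each of the arm, the fingers, leak_tester and gauge_pan below 0.1 N and linear speed of leak_tester below 0.02 m/s); the arm keeps its last pose, push and grip.
It fails at once if the pan is pressed down to its stop (value of joint gauge_pan above 0.0232 m).
It fails at once if another thing on the bench is disturbed (distance of any of carrier_a, carrier_b, vial_white, vial_amber, slides, tub, dropper from where it was at the start of the episode above 0.03 m or angle between any of carrier_a, carrier_b, vial_white, vial_amber, slides, tub, dropper's own z axis and vertical above 0.5 rad).
It also fails if it takes over 51 s, if anything falls off the work surface, if the arm or the gripper's body presses on something with over 40 N, if the wrist force passes 120 N, or if a joint passes its speed limit or range.

## Robot

A 6-joint arm with a two-finger parallel gripper is mounted at the origin on a cart in front of the work surface, level with it; the furniture and walls round the work are solid. World frame = base frame: x ahead of the robot, y to its left, z up, the work surface at z = 0. Lengths are in m, angles in rad, forces in N, time in s.
With the tool pointing down it reaches from about 0.325 to 0.925 m from the base axis. Payload 3.1 kg.
Tool frame: the origin (TCP) lies on the centre line of the jaws, within the pads' length; the fingertips stand robot.tip_extent ahead of it and the grasp point (between the pads) lies 8 mm behind it (robot.tip_extent is the distance from the TCP to the fingertips, in m); z points along the fingers, y is the direction in which the jaws open and shut (so a half turn about z gives the same grasp; the last joint's range is limited). The gripper opens to 85 mm and grips with 20 to 120 N. Pads are 22 mm wide; open, the fingers measure 114 mm over their backs; the gripper's body (76 mm by 85 mm) begins 54 mm behind the grasp point. The pads swing forward as they close: fully open they stand 13 mm farther back than shut.
Start: joints at [-1.451, 0.217, 1.613, -0, 1.311, -0.112], TCP at [0.144, -0.608, 0.242] pointing down, gripper open.
Joint ranges: [-2.75, 2.75], [-0.78, 2.1], [0.31, 2.55], [-1.13, 4.27], [0.13, 2.63], [-2.58, 2.58]. Speed limits (rad/s): [2.79, 2.79, 3.14, 3.14, 3.14, 3.14].

## Interface

Orientations are given as [roll, pitch, yaw] about the fixed x, y, z axes, in that order (R = Rz(yaw) Ry(pitch) Rx(roll)).
In Python, from bench import get_obs, optics, workorder, robot gives the robot as it stands.
- The arm moves only by the shell command python3 -m jog 'ROWS' [FORCE]. ROWS is JSON, a list of rows, each a list of 3 entries, a list of its own where there are three numbers: the closure, from 0 (fully open) to 1 (shut), then the shift along the tool's x, y, z in cm, then the turn, a rotation vector about the tool's x, y, z in rad. In form: [[hand, [dx, dy, dz], [rx, ry, rz]], ...]. A call has 1 to 12 rows; each row shifts and turns the commanded pose from where the row before left it, along the tool's axes as they then stand; what a row does not reach is not made up. A row lasts 1/8 s, in which the tool goes at most 62.5 mm and 10.7 degrees, less where a joint would pass 70% of its speed; a pose out of reach is approached as far as the arm can. A call is refused whole if a number of a shift passes 6.25 or a number of a turn 0.188, either way. A call with a gripper value outside its range is refused whole. The fingers move at their own pace and stop on an object; FORCE is the grip in N (left out, the last holds). Time passes only in rows, so rows that do not move let the fingers close. It gives the time, the measured TCP pose, the force and the opening at its end, in the units of the state.
- get_obs(): the state, without advancing time (a new reading comes with each control period).
- optics.grab_frame(name): name is "scene" or "top"; returns a dict with "image" (480x640x3 uint8, red, green, blue), "depth" (480x640 float32, m along the optical axis (not along the pixel's ray), 0 where there is no reading), "fx", "fy", "cx", "cy" (pixels), "world_from_camera" (4x4, takes a point from camera to world coordinates). Camera axes: x right, y down, z forward; pixel columns grow to the right and rows downward; lengths in m; the calibration is good to about 2 mm. A picture is of the moment at which its call begins.
- workorder.job_done(): hands the job in, once; it reports no verdict.
The state is a dict: "time": time; "qpos": joint angles; "joint_vel": joint speeds; "tau": joint torques, N m; "tool_pos": TCP position; "ee_rot": TCP orientation; "contact_force": force on the tool from outside, world axes, zero at the start; "torque": the same for the moment, N m; "finger_gap": finger opening in m.
Only numpy, scipy, OpenCV 4.12 (cv2) and the standard library are available. Lean on these libraries where they do the work, as an engineer would, in place of code of your own. Each camera call takes 0.05 s, during which the arm holds its last target. There are 200 camera calls.

## Working session

There is one attempt and no reset: what is moved stays moved. The work goes in short steps, Python scripts to look and compute and a shell command to move; the robot and the scene stay as the last step left them, time stands still between calls to the robot, and variables do not carry over. Pictures are saved under pics/ and viewed, about 8 in all and at most 12, crops included, and the job is handed in when it is done.

```bash
ls; mkdir -p pics; python3 - <<'E'
from bench import get_obs, optics, robot
import cv2,numpy as np
for n in("scene","top"):
    f=optics.grab_frame(n); cv2.imwrite(f"pics/{n}0.png",f["image"][:,:,::-1]); np.savez(f"{n}0.npz",**f)
    print(n,f["fx"],f["cx"],f["cy"],np.round(f["world_from_camera"],3).tolist())
print(robot.tip_extent,get_obs())
E
```

```text
pics
scene 584.088765493796 309.16042452818186 234.7745150277199 [[-0.664, -0.581, 0.471, -0.163], [-0.748, 0.51, -0.425, 0.504], [0.007, -0.634, -0.773, 1.168], [0.0, 0.0, 0.0, 1.0]]
top 453.32796802638126 318.69641247742777 234.73499753508327 [[0.024, -0.998, 0.055, 0.401], [-1.0, -0.024, 0.007, -0.099], [-0.006, -0.055, -0.998, 1.418], [0.0, 0.0, 0.0, 1.0]]
0.011 {'time': 0.1, 'qpos': array([-1.45119604e+00,  2.17710782e-01,  1.61475581e+00,  3.32283670e-05,
        1.31130071e+00, -1.12201021e-01]), 'joint_vel': array([-5.90391881e-04, -1.51391200e-03, -2.91613157e-03,  6.77690936e-05,
        3.16407157e-04, -1.76924770e-03]), 'tau': array([-9.36465731e-04, -3.98075473e+01, -3.04970491e+01, -1.82195399e-04,
        4.23454796e-03, -6.51567717e-06]), 'tool_pos': array([ 0.14352815, -0.60757829,  0.24108826]), 'ee_rot': array([-3.13943527e+00, -2.75382226e-04,  2.31792451e-01]), 'contact_force': array([ 0.856923  ,  0.33713167, -0.13710166]), 'torque': array([-0.00241767, -0.0220992 , -0.03178543]), 'finger_gap': 0.08522177931043955}
```

View pics/scene0.png

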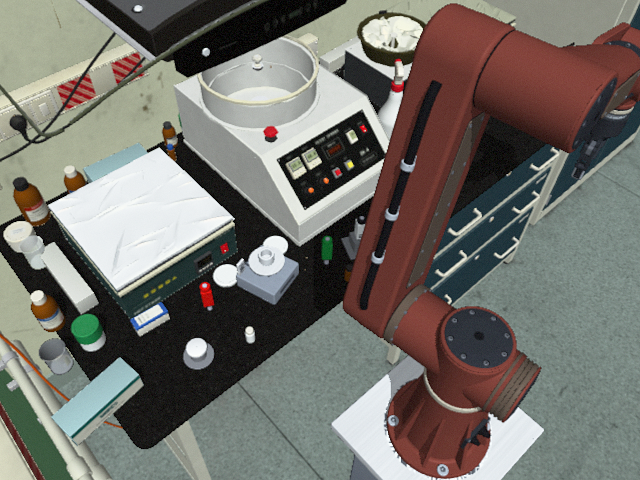

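View pics/top0.png

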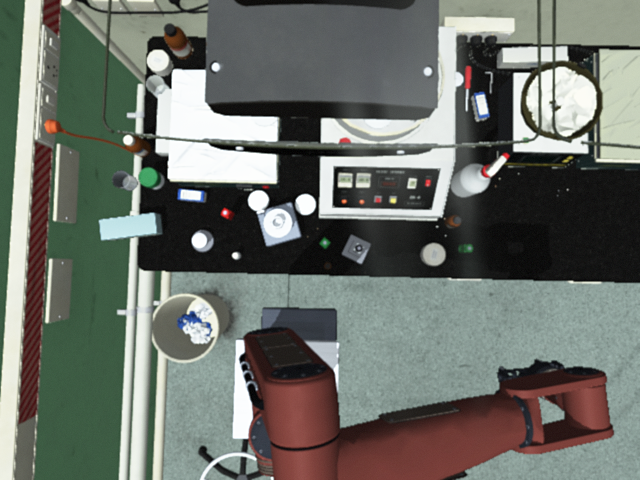

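Chuck on its stand: scene (198,350), top (203,240). The gauge is at top (280,224) and the tester stand at top (356,249). The red and green look-alikes are at top (227,213) and (325,243).

```bash
cat > h.py <<'E'
import numpy as np,cv2
from bench import optics,get_obs
def cloud(f):
    d=np.asarray(f["depth"],float); v,u=np.mgrid[:d.shape[0],:d.shape[1]]
    P=np.stack([(u-f["cx"])/f["fx"]*d,(v-f["cy"])/f["fy"]*d,d,np.ones_like(d)],-1)@np.asarray(f["world_from_camera"]).T
    P[d<=0]=np.nan; return P[...,:3]
def ray(f,u,v,z):
    W=np.asarray(f["world_from_camera"]); r=W[:3,:3]@[(u-f["cx"])/f["fx"],(v-f["cy"])/f["fy"],1]
    return W[:3,3]+r*(z-W[2,3])/r[2]
def proj(f,p):
    q=np.linalg.inv(f["world_from_camera"])@np.append(p,1); return q[:2]/q[2]*f["fx"]+[f["cx"],f["cy"]]
E
python3 - <<'E'
from h import *
f=dict(np.load("top0.npz")); P=cloud(f)
c=f["image"][180:280,180:400,::-1]; cv2.imwrite("pics/topcrop.png",cv2.resize(c,None,fx=3.6,fy=3.6,interpolation=cv2.INTER_CUBIC))
g=dict(np.load("scene0.npz")); c=g["image"][200:380,180:390,::-1]; cv2.imwrite("pics/scrop.png",cv2.resize(c,None,fx=3.3,fy=3.3,interpolation=cv2.INTER_CUBIC))
def blob(f,P,u0,u1,v0,v1,zlo,zhi,name):
    S=P[v0:v1,u0:u1]; m=(S[...,2]>zlo)&(S[...,2]<zhi)
    n,l,s,ce=cv2.connectedComponentsWithStats(m.astype(np.uint8))
    for i in range(1,n):
        if s[i,4]<8: continue
        q=S[l==i]; cc=ce[i]+[u0,v0]
        print(name,s[i,4],cc.round(1),"med",np.median(q,0).round(4),"min",q.min(0).round(3),"max",q.max(0).round(3))
blob(f,P,185,220,225,255,.032,.07,"chuck top")
blob(g,cloud(g),175,220,330,375,.032,.07,"chuck scene")
for a,b in((.045,.053),(.07,.09),(.095,.115)): blob(f,P,255,305,200,250,a,b,"gauge%g"%a)
for a,b in((.03,.05),(.09,.2),): blob(f,P,335,375,228,270,a,b,"stand%g"%a)
for a,b in((.045,.053),(.07,.09),(.095,.115)): blob(g,cloud(g),235,300,240,305,a,b,"Sgauge%g"%a)
blob(f,P,180,480,180,275,.008,.4,"all")
E
```

```text
chuck top 165 [199.  239.7] med [0.4532 0.2751 0.0399] min [0.434 0.254 0.034] max [0.475 0.298 0.047]
chuck scene 321 [196.4 347.1] med [0.4503 0.2743 0.0409] min [0.43  0.252 0.033] max [0.474 0.296 0.048]
gauge0.045 474 [281.1 225.9] med [0.4928 0.0151 0.049 ] min [ 0.442 -0.032  0.045] max [0.575 0.1   0.053]
gauge0.045 37 [269.1 209.5] med [0.5515 0.0663 0.0493] min [0.533 0.042 0.045] max [0.561 0.079 0.053]
gauge0.07 511 [276.8 222.2] med [0.5091 0.0341 0.0831] min [ 0.468 -0.007  0.074] max [0.549 0.095 0.09 ]
gauge0.07 53 [276.6 222. ] med [0.5099 0.0351 0.0849] min [0.498 0.026 0.08 ] max [0.522 0.047 0.09 ]
gauge0.095 65 [276.6 221.6] med [0.5101 0.033  0.1069] min [0.491 0.018 0.096] max [0.526 0.05  0.112]
stand0.03 93 [355.5 248.6] med [ 0.4364 -0.1978  0.0387] min [ 0.416 -0.23   0.03 ] max [ 0.464 -0.179  0.046]
stand0.09 70 [358.  247.7] med [ 0.4383 -0.2037  0.1086] min [ 0.424 -0.219  0.091] max [ 0.453 -0.19   0.116]
Sgauge0.045 779 [269.1 277.3] med [0.4795 0.0557 0.0501] min [ 0.439 -0.034  0.045] max [0.553 0.1   0.053]
Sgauge0.07 679 [264.5 262.1] med [0.5009 
[... 1110 characters left out ...]
] med [0.4532 0.2747 0.0398] min [0.434 0.254 0.008] max [0.479 0.298 0.047]
all 72 [324.  242.5] med [ 0.453  -0.1054  0.0965] min [ 0.438 -0.121  0.037] max [ 0.469 -0.091  0.103]
all 230 [356.1 248.3] med [ 0.4382 -0.2012  0.0397] min [ 0.401 -0.236  0.008] max [ 0.478 -0.171  0.116]
all 435 [432.7 253.7] med [ 0.4276 -0.4351  0.045 ] min [ 0.397 -0.47   0.009] max [ 0.461 -0.404  0.054]
all 118 [464.9 247.8] med [ 0.4467 -0.5191  0.0867] min [ 0.435 -0.538  0.008] max [ 0.459 -0.513  0.103]
all 46 [235.7 254.9] med [0.41   0.1617 0.0387] min [0.401 0.154 0.009] max [0.42  0.173 0.052]
all 36 [327.2 265.3] med [ 0.3862 -0.1164  0.0466] min [ 0.377 -0.126  0.031] max [ 0.395 -0.107  0.053]
```

View pics/topcrop.png

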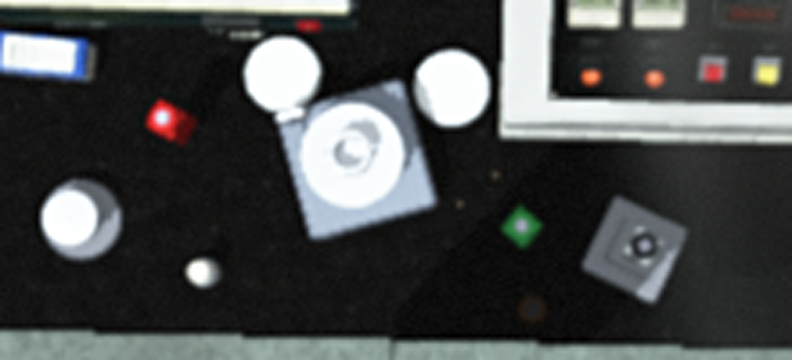

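View pics/scrop.png

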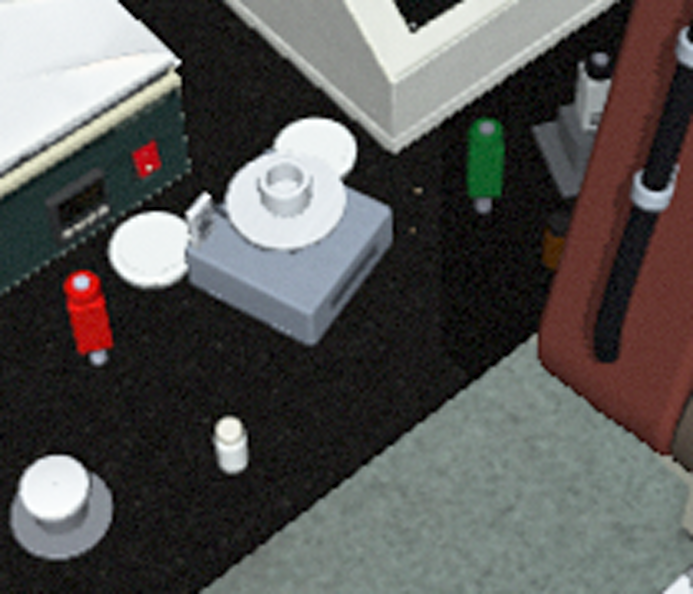

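The crops show the white chuck, the gauge with its post at top-left (+x+y), and the true tester in the stand at top (359,248). Both views agree: chuck about (.453,.275), seat about (.508,.033). The tool yaw can stay constant.

```bash
python3 -m jog '[[0,[3.8,-2.78,0],[0,0,0]],[0,[3.8,-2.78,0],[0,0,0]],[0,[3.8,-2.78,0],[0,0,0]],[0,[3.8,-2.78,0],[0,0,0]],[0,[3.8,-2.78,0],[0,0,0]],[0,[3.8,-2.78,0],[0,0,0]],[0,[3.8,-2.78,0],[0,0,0]],[0,[3.8,-2.78,0],[0,0,0]],[0,[3.8,-2.78,0],[0,0,0]],[0,[3.8,-2.78,0],[0,0,0]]]' 30
python3 -m jog '[[0,[1.02,-4.25,0],[0,0,0]],[0,[1.02,-4.25,0],[0,0,0]],[0,[1.02,-4.25,0],[0,0,0]],[0,[1.02,-4.25,0],[0,0,0]],[0,[1.02,-4.25,0],[0,0,0]],[0,[1.02,-4.25,0],[0,0,0]],[0,[1.02,-4.25,0],[0,0,0]],[0,[1.02,-4.25,0],[0,0,0]],[0,[1.02,-4.25,0],[0,0,0]],[0,[1.02,-4.25,0],[0,0,0]],[0,[1.02,-4.25,0],[0,0,0]],[0,[1.02,-4.25,0],[0,0,0]]]'
```

```text
time: 1.35
tool_pos: [0.4501, -0.2489, 0.2419]
ee_rot: [-3.141, 0.0, 0.232]
contact_force: [-0.2, -0.3, 0.0]
finger_gap: 0.0855
time: 2.85
tool_pos: [0.451, 0.2754, 0.2418]
ee_rot: [3.141, 0.001, 0.232]
contact_force: [0.5, -0.5, -0.4]
finger_gap: 0.0853
```

```bash
python3 -m jog '[[0,[0.2,0.05,3.6],[0,0,0]],[0,[0,0,3.6],[0,0,0]],[0,[0,0,3.6],[0,0,0]],[0,[0,0,3.6],[0,0,0]],[0,[0,0,3.6],[0,0,0]],[0,[0,0,2.0],[0,0,0]],[0,[0,0,1.8],[0,0,0]],[0,[0,0,0],[0,0,0]]]' 30
python3 -m jog '[[0.3,[0,0,0],[0,0,0]],[0.5,[0,0,0],[0,0,0]],[0.8,[0,0,0],[0,0,0]],[0.8,[0,0,0],[0,0,0]],[0.8,[0,0,0],[0,0,0]],[0.8,[0,0,0],[0,0,0]],[0.8,[0,0,0],[0,0,0]],[0.8,[0,0,0],[0,0,0]]]' 30
python3 - <<'E'
from h import *
f=optics.grab_frame("scene"); cv2.imwrite("pics/g1.png",cv2.resize(f["image"][250:400,110:310,::-1],None,fx=4,fy=4,interpolation=cv2.INTER_CUBIC))
E
```

```text
time: 3.85
tool_pos: [0.4521, 0.2734, 0.0227]
ee_rot: [3.141, 0.004, 0.232]
contact_force: [0.5, -0.2, 0.2]
finger_gap: 0.0854
time: 4.85
tool_pos: [0.4548, 0.2744, 0.0257]
ee_rot: [-3.141, -0.002, 0.232]
contact_force: [-0.7, -0.5, 5.3]
finger_gap: 0.0419
```

View pics/g1.png

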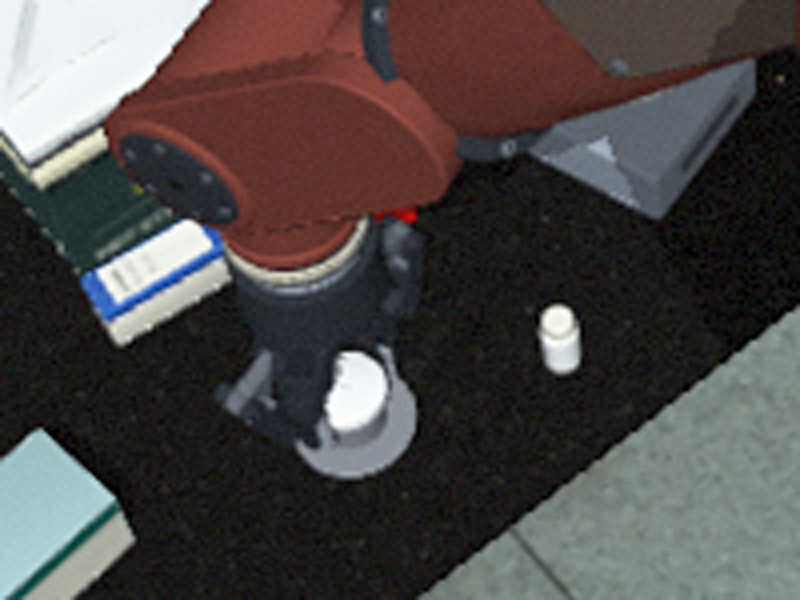

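Fingers are on either side of the disc; image shows the chuck between the pads at crop (357,390). I'll lift and check.

```bash
python3 -m jog '[[0.8,[0,0,-1],[0,0,0]],[0.8,[0,0,-2],[0,0,0]],[0.8,[0,0,-4],[0,0,0]],[0.8,[0,0,-4],[0,0,0]],[0.8,[0,0,-4],[0,0,0]],[0.8,[0,0,-2],[0,0,0]],[0.8,[0,0,0],[0,0,0]],[0.8,[0,0,0],[0,0,0]]]' 30
python3 - <<'E'
from h import *
f=optics.grab_frame("scene"); np.savez("g2.npz",**f); o=get_obs(); print(o["tool_pos"],o["finger_gap"],o["contact_force"])
print(proj(f,o["tool_pos"]))
cv2.imwrite("pics/g2.png",cv2.resize(f["image"][220:370,110:310,::-1],None,fx=4,fy=4,interpolation=cv2.INTER_CUBIC))
E
```

```text
time: 5.9
tool_pos: [0.4526, 0.2736, 0.193]
ee_rot: [3.141, 0.002, 0.232]
contact_force: [-0.5, -0.2, -0.7]
finger_gap: 0.042
[0.45235103 0.27351092 0.19252602] 0.04185615580286967 [-0.12004124 -0.06710277 -1.11431634]
[185.08770726 308.40780197]
```

View pics/g2.png

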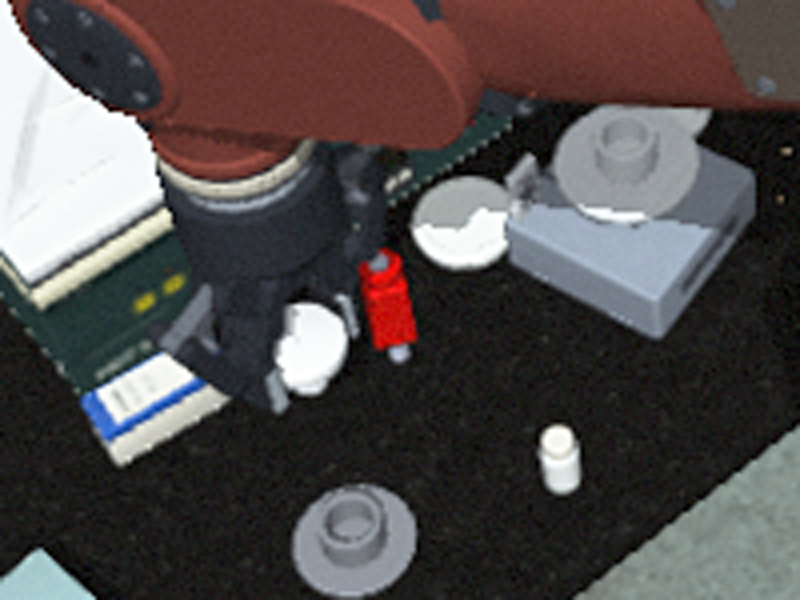

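Chuck is held, face at crop (310,345), and its stand is empty. Next I'll measure face height, tilt and offset to the TCP.

```bash
cat > face.py <<'E'
from h import *
def face(f,o,zoff=0.016,tol=.006,r=.03,show=True):
    P=cloud(f); t=o["tool_pos"]; im=f["image"].astype(int)
    m=(np.hypot(P[...,0]-t[0],P[...,1]-t[1])<r)&(abs(P[...,2]-t[2]-zoff)<tol)&(im.min(-1)>150)
    S=P[m]
    for _ in range(3):
        A=np.c_[S[:,:2]-t[:2],np.ones(len(S))]; c=np.linalg.lstsq(A,S[:,2]-t[2],rcond=None)[0]; e=A@c-(S[:,2]-t[2]); S=S[abs(e)<.003]
    T=S[:,:2]-t[:2]; x=T@[.9732,.2297]; y=T@[.2297,-.9732]
    print(len(S),"plane",c.round(4),"tool x",np.percentile(x,[1,99]).round(4),"tool y",np.percentile(y,[1,99]).round(4))
    return S
E
python3 - <<'E'
from face import *
f=dict(np.load("g2.npz")); t=np.array([.4524,.2735,.1926]);
face(f,{"tool_pos":t},.012,.015)
g=optics.grab_frame("top"); o=get_obs(); print(o["tool_pos"]); P=cloud(g)
q=proj(g,t).astype(int);print(q)
E
```

```text
228 plane [ 0.0123 -0.0056  0.0158] tool x [-0.0241  0.013 ] tool y [-0.0184  0.0195]
[0.45235282 0.27347989 0.19238575]
[184 237]
```

```bash
python3 -m jog '[[0.8,[0,2.0,0],[0,0,0]],[0.8,[0,4.1,0],[0,0,0]],[0.8,[0,4.1,0],[0,0,0]],[0.8,[0,4.1,0],[0,0,0]],[0.8,[0,4.1,0],[0,0,0]],[0.8,[0,4.1,0],[0,0,0]],[0.8,[0,2.1,2],[0,0,0]],[0.8,[0,0,2.3],[0,0,0]],[0.8,[0,0,0],[0,0,0]],[0.8,[0,0,0],[0,0,0]]]' 30
python3 - <<'E'
from face import *
for n in("scene","top"):
    f=optics.grab_frame(n); o=get_obs(); np.savez("g3%s.npz"%n,**f)
    print(n,o["tool_pos"].round(4)); face(f,o,.0158,.006,.035)
    if n=="scene": cv2.imwrite("pics/g3.png",cv2.resize(f["image"][190:320,200:340,::-1],None,fx=4.5,fy=4.5,interpolation=cv2.INTER_CUBIC))
E
```

```text
time: 7.25
tool_pos: [0.51, 0.0348, 0.1511]
ee_rot: [-3.141, 0.001, 0.232]
contact_force: [-0.3, 0.0, -0.8]
finger_gap: 0.0419
scene [0.5105 0.0349 0.1518]
129 plane [0.0017 0.0473 0.0148] tool x [-0.0254  0.0066] tool y [-0.0189  0.0204]
top [0.5108 0.0349 0.1522]Traceback (most recent call last):
  File "<stdin>", line 4, in <module>
  File "face.py", line 9, in face
    print(len(S),"plane",c.round(4),"tool x",np.percentile(x,[1,99]).round(4),"tool y",np.percentile(y,[1,99]).round(4))
                                             ~~~~~~~~~~~~~^^^^^^^^^^
    return _quantile_unchecked(
        a, q, axis, out, overwrite_input, method, keepdims, weights)
    return _ureduce(a,
                    func=_quantile_ureduce_func,
    ...<5 lines>...
                    overwrite_input=overwrite_input,
                    method=method)
    r = func(a, **kwargs)
    result = _quantile(arr,
                       quantiles=q,
    ...<2 lines>...
                       out=out,
                       weights=wgt)
    slices_having_nans = np.isnan(arr[-1, ...])
                                  ~~~^^^^^^^^^
IndexError: index -1 is out of bounds for axis 0 with size 0
```

View pics/g3.png

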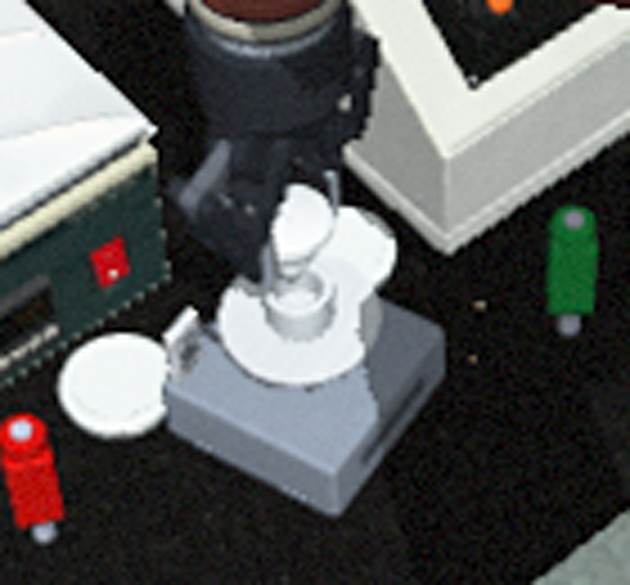

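The chuck hovers over the socket (rim centre ≈ crop (302,290)) and looks a little left (face right edge ≈ 335). I'll quantify it.

```bash
python3 - <<'E'
from h import *
f=dict(np.load("g3scene.npz")); g=dict(np.load("scene0.npz"))
P=cloud(f);Q=cloud(g)
t=np.array([.5105,.0349,.1518])
# face/disc pixels by height
for nm,F,lo,hi,c in(("disc",P,.15,.175,t),("rim0",Q,.098,.116,t),("pan0",Q,.076,.0925,t)):
    m=(F[...,2]>lo)&(F[...,2]<hi)&(np.hypot(F[...,0]-c[0],F[...,1]-c[1])<.047)
    img=f["image"] if nm=="disc" else g["image"]
    m&=img.min(-1)>(150 if nm!="rim0" else 0)
    v,u=np.nonzero(m)
    print(nm,len(u),"u",u.min(),u.max(),"v",v.min(),v.max())
    for k in np.unique(v): print(k,u[v==k].min(),u[v==k].max(),end=" | ")
    print()
s=np.array([.507,.033,.108])
for p,r in((s,.018),(np.array([s[0],s[1],.084]),.042),(t+[0,0,.0158],.022)):
    a=np.linspace(0,6.283,100); q=np.array([proj(f,p+r*np.array([np.cos(x),np.sin(x),0])) for x in a]); print("pred",p,q.min(0).round(1),q.max(0).round(1))
# stem pixels
im=f["image"]; print(im[243:256,255:280].min(-1))
E
```

```text
disc 172 u 261 275 v 231 247
231 265 267 | 232 264 269 | 233 264 271 | 234 264 272 | 235 263 272 | 236 262 275 | 237 262 273 | 238 262 273 | 239 261 273 | 240 261 273 | 241 261 273 | 242 262 273 | 243 262 272 | 244 261 272 | 245 261 271 | 246 261 269 | 247 262 267 | 
rim0 137 u 259 274 v 248 262
248 262 270 | 249 262 271 | 250 260 272 | 251 259 273 | 252 259 273 | 253 259 273 | 254 259 273 | 255 259 274 | 256 259 273 | 257 259 273 | 258 260 273 | 259 259 272 | 260 261 272 | 261 263 270 | 262 264 265 | 
pan0 667 u 248 284 v 246 275
246 262 272 | 247 259 275 | 248 257 277 | 249 255 278 | 250 254 280 | 251 253 281 | 252 252 281 | 253 251 282 | 254 251 282 | 255 250 283 | 256 250 283 | 257 250 284 | 258 249 284 | 259 249 284 | 260 249 284 | 261 249 284 | 262 249 284 | 263 248 284 | 264 249 283 | 265 250 283 | 266 250 282 | 267 251 282 | 268 251 281 | 269 252 280 | 270 253 279 | 271 254 278 | 272 255 277 | 273 257 275 | 274 259 272 | 275 264 268 | 
pred [0.507 0.033 0.108] [257.8 247.5] [273.5 260. ]
pred [0.507 0.033 0.084] [248.  245.7] [284.3 274.8]
pred [0.5105 0.0349 0.1676] [252.6 2
[... 685 characters left out ...]
96 202 203 197 191 206 239 235 228 228
  231 233 231 230 231 232 238]
 [ 31  33  39  86 138 123 106 152 206 221 212 180 179 193 205 222 237 230
  229 229 231 229 231 231 233]
 [ 20  24  27  81 140 129 111 106 147 158 154 156 191 185 176 185 223 236
  229 231 230 232 231 229 231]
 [ 87  32  42 100 134 131 138 161 156 120 150 191 197 187 172 163 189 237
  234 230 232 231 229 233 231]
 [136 127 105 124 134 128 152 176 183 182 188 198 196 187 176 157 169 227
  227 204 232 231 232 231 228]
 [144 143 131 128 136 126 148 173 186 194 206 221 217 197 166 149 176 236
  225 188 232 231 232 230 231]
 [135 135 135 128 175 205 153 173 209 235 229 236 232 233 224 180 190 237
  210 187 234 233 231 228 233]]
```

```bash
python3 -m jog '[[0.8,[-0.1,0.18,0],[0,0,0]],[0.8,[0,0,1.0],[0,0,0]],[0.8,[0,0,1.0],[0,0,0]],[0.8,[0,0,1.0],[0,0,0]],[0.8,[0,0,0.3],[0,0,0]],[0.8,[0,0,0],[0,0,0]],[0.8,[0,0,0],[0,0,0]]]' 30
python3 - <<'E'
from h import *
f=optics.grab_frame("scene"); o=get_obs(); print(o["tool_pos"],o["contact_force"]);P=cloud(f)
m=(P[...,2]>.074)&(P[...,2]<.093)&(np.hypot(P[...,0]-.507,P[...,1]-.033)<.044)&(P[...,0]+P[...,1]<.51)
print("pan z",np.median(P[m][:,2]),m.sum())
cv2.imwrite("pics/g4.png",cv2.resize(f["image"][220:290,230:310,::-1],None,fx=7,fy=7,interpolation=cv2.INTER_CUBIC))
Q=cloud(dict(np.load("scene0.npz")));print("pan0",np.median(Q[m][:,2]))
E
```

```text
time: 8.22
tool_pos: [0.5099, 0.0326, 0.1186]
ee_rot: [3.141, -0.001, 0.232]
contact_force: [-0.0, -0.5, -0.1]
finger_gap: 0.0421
[0.50996164 0.03260046 0.11871542] [-0.8381107  -0.76701465  0.06154635]
pan z 0.08453657186235386 172
pan0 nan
```

View pics/g4.png

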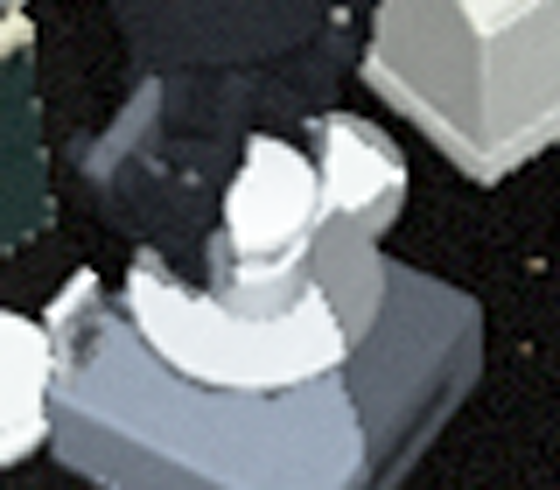

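Pan is still up (z .0845) with the stem about 10 mm down, so it is in the socket (disc directly above it in the image). I'll lower, release and retreat.

```bash
python3 -m jog '[[0.8,[0,0,0.7],[0,0,0]],[0.8,[0,0,0.5],[0,0,0]],[0.8,[0,0,0],[0,0,0]],[0.8,[0,0,0],[0,0,0]]]' 30
python3 -m jog '[[0.6,[0,0,0],[0,0,0]],[0.3,[0,0,0],[0,0,0]],[0,[0,0,0],[0,0,0]],[0,[0,0,0],[0,0,0]],[0,[0,0,0],[0,0,0]],[0,[0,0,0],[0,0,0]],[0,[0,0,0],[0,0,0]],[0,[0,0,-1],[0,0,0]],[0,[0,0,-3],[0,0,0]],[0,[0,0,-4],[0,0,0]],[0,[0,0,-4],[0,0,0]]]'
```

```text
time: 8.78
tool_pos: [0.5094, 0.0327, 0.1062]
ee_rot: [-3.141, 0.0, 0.232]
contact_force: [-0.2, -0.0, -0.2]
finger_gap: 0.0418
time: 10.15
tool_pos: [0.5095, 0.0326, 0.2281]
ee_rot: [3.141, -0.0, 0.232]
contact_force: [0.8, -0.7, -0.5]
finger_gap: 0.0854
```

```bash
python3 -m jog '[[0,[-0.2,-4.5,-1],[0,0,0]],[0,[-0.2,-4.5,-1],[0,0,0]],[0,[-0.2,-4.5,-1],[0,0,0]],[0,[-0.2,-4.5,-1],[0,0,0]],[0,[-0.2,-4.5,-1],[0,0,0]],[0,[0,0,0],[0,0,0]]]'
python3 - <<'E'
from h import *
ims=[]
for n in("scene","top"):
    f=optics.grab_frame(n); np.savez("h%s.npz"%n,**f); P=cloud(f)
    m=(P[...,2]>.114)&(P[...,2]<.13)&(np.hypot(P[...,0]-.508,P[...,1]-.033)<.03)&(f["image"].min(-1)>150)
    S=P[m]; A=np.c_[S[:,:2]-S[:,:2].mean(0),np.ones(len(S))]
    print(n,len(S),"med",np.median(S,0).round(4),"mid",((S.min(0)+S.max(0))/2).round(4),"tilt",np.linalg.lstsq(A,S[:,2],rcond=None)[0].round(3))
    m=(P[...,2]>.1)&(P[...,2]<.13)&(np.hypot(P[...,0]-.438,P[...,1]+.203)<.03)
    S=P[m]; print("cap",len(S), S.min(0) if len(S) else "",S.max(0) if len(S) else "")
    c=f["image"][215:275,325:385] if n=="top" else f["image"][190:310,230:390]
    ims.append(cv2.resize(np.ascontiguousarray(c[:,:,::-1]),(int(c.shape[1]*480/c.shape[0])//(2 if n=="scene" else 1)*1,480 if n=="top" else 240),interpolation=cv2.INTER_CUBIC))
b=np.zeros((480,800,3),np.uint8); b[:,:480]=ims[1]; b[:240,480:]=ims[0][:, :320]
cv2.imwrite("pics/g5.png",b)
E
```

```text
time: 10.9
tool_pos: [0.4478, 0.252, 0.2783]
ee_rot: [-3.14, -0.003, 0.236]
contact_force: [0.4, -0.3, 0.1]
finger_gap: 0.0856
scene 246 med [0.5048 0.034  0.1209] mid [0.5063 0.0314 0.121 ] tilt [ 0.018 -0.001  0.121]
cap 0  
top 184 med [0.5092 0.0341 0.1195] mid [0.5086 0.0341 0.1209] tilt [-0.033 -0.01   0.12 ]
cap 52 [ 0.42947374 -0.21512655  0.1000254 ] [ 0.45297629 -0.19001193  0.11866503]
```

View pics/g5.png

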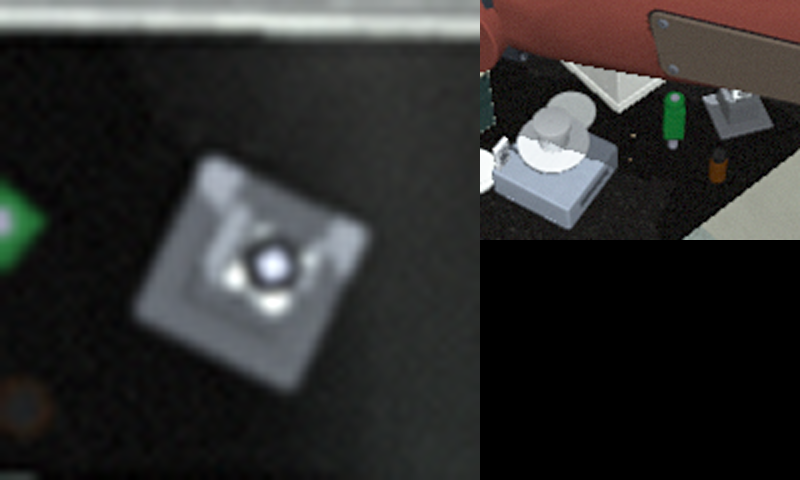

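Chuck is seated: face z ≈ .121, tilt near 0. Tester cap is at top (359,248), with white body corners showing around it. I'll get its yaw numerically.

```bash
python3 - <<'E'
from h import *
f=dict(np.load("htop.npz")); P=cloud(f)
print(f["image"][238:260,348:372].mean(-1).astype(int))
print((P[238:260,348:372,2]*1000).astype(int))
print("cap ray",ray(f,359,248.1,.112), "body c px",proj(f,[*ray(f,359,248.1,.112)[:2],.098]))
st=[(138,310),(210,158),(370,235),(292,388)]
w=np.array([ray(f,325+a/8-.5,215+b/8-.5,.003)[:2] for a,b in st]); print("stand",w.round(4).tolist(),w.mean(0)); e=w[1]-w[0]; print(np.degrees(np.arctan2(e[1],e[0])), np.linalg.norm(e))
E
```

```text
[[ 39  97 153 174 176 171 145 115 102  99  92  73  54  40  32  27  32  34
   37  41  40  44  43  43]
 [ 60 103 131 159 174 163 132 109 104 105 107  98  92  75  56  41  32  32
   34  35  41  43  43  44]
 [ 83 103 112 134 156 151 142 131 111 104 104 105 104 100  93  76  58  49
   38  34  37  40  43  45]
 [ 96 105 105 112 136 147 162 158 124 102 102 102 106 105 106 101  94  83
   67  62  48  37  40  42]
 [105 106 105 104 121 155 174 163 132 115 113 109 105 106 106 104 104 103
  111 124 101  75  51  40]
 [106 107 102 103 135 166 171 148 139 157 145 115 104 108 106 103 104 114
  143 163 161 145  96  55]
 [106 106 100 109 152 173 167 140 132 139 115  89  85  96 101 103 112 124
  156 173 174 166 119  65]
 [107 103 104 133 166 170 145 118  92  75  72  79  65  74  90 115 142 153
  164 171 172 162 109  56]
 [105 102 113 154 172 160 128  88  56  83 140 162 110  65 103 156 168 152
  157 170 170 139  80  45]
 [103 102 125 164 168 150 148  91  66 154 225 236 178  88 123 199 180 132
  134 161 161 112  57  39]
 [101  92 121 158 160 178 215 138  68 158 238 246 198 105 108 168 153 114
  116 150 139  8
[... 12176 characters left out ...]
                4
                     6                    5                    5
                     6                    7                    7
                     4                    3                    4
                     6                    0                   -4
                     1                    0                    0
                     0                   -1                   -5]]
cap ray [ 0.43788851 -0.20645312  0.112     ] body c px [358.60044741 248.22526105]
stand [[0.4236, -0.162], [0.4836, -0.1888], [0.455, -0.2518], [0.3947, -0.2226]] [ 0.4392269  -0.20631083]
-24.101215097213395 0.06573188169697684<stdin>:4: RuntimeWarning: invalid value encountered in cast
```

Body diagonals in the top image (corners ≈ (353,249), (363,247), (357,243), (359,253)) give a body yaw of about 58° mod 90. Tester centre ≈ (.4385,-.205).

```bash
python3 -m jog '[[0,[-1.14,4.43,0],[0,0,0]],[0,[-1.14,4.43,0],[0,0,0]],[0,[-1.14,4.43,0],[0,0,0]],[0,[-1.14,4.43,0],[0,0,0]],[0,[-1.14,4.43,0],[0,0,0]],[0,[-1.14,4.43,0],[0,0,0]],[0,[-1.14,4.43,0],[0,0,0]],[0,[-1.14,4.43,0],[0,0,0]],[0,[-1.14,4.43,0],[0,0,0]],[0,[-1.14,4.43,0],[0,0,0]],[0,[0,0,0],[0,0,-0.155]],[0,[0,0,0],[0,0,-0.155]]]'
python3 -m jog '[[0,[0,0,0],[0,0,-0.155]],[0,[0,0,0],[0,0,-0.155]],[0,[0,0,0],[0,0,-0.155]],[0,[0,0,0],[0,0,0]]]'
```

```text
time: 12.5
tool_pos: [0.4376, -0.21, 0.2758]
ee_rot: [-3.141, 0.001, 0.543]
contact_force: [1.7, 0.1, 0.5]
finger_gap: 0.0852
time: 13.0
tool_pos: [0.438, -0.209, 0.276]
ee_rot: [-3.141, 0.0, 1.003]
contact_force: [-0.7, -0.6, 0.4]
finger_gap: 0.0854
```

```bash
python3 -m jog '[[0,[0.36,-0.17,3.6],[0,0,0]],[0,[0,0,3.6],[0,0,0]],[0,[0,0,3.6],[0,0,0]],[0,[0,0,3.6],[0,0,0]],[0,[0,0,3.0],[0,0,0]],[0,[0,0,2.5],[0,0,0]],[0,[0,0,1.3],[0,0,0]],[0,[0,0,0],[0,0,0]]]' 40
python3 -m jog '[[0.3,[0,0,0],[0,0,0]],[0.6,[0,0,0],[0,0,0]],[1,[0,0,0],[0,0,0]],[1,[0,0,0],[0,0,0]],[1,[0,0,0],[0,0,0]],[1,[0,0,0],[0,0,0]],[1,[0,0,0],[0,0,0]],[1,[0,0,0],[0,0,0]],[1,[0,0,0],[0,0,0]],[1,[0,0,0],[0,0,0]]]' 40
```

```text
time: 14.0
tool_pos: [0.4386, -0.204, 0.0635]
ee_rot: [-3.139, 0.0, 1.005]
contact_force: [-1.3, 0.4, -0.6]
finger_gap: 0.0855
time: 15.25
tool_pos: [0.4399, -0.2043, 0.065]
ee_rot: [3.141, -0.0, 1.007]
contact_force: [-0.8, 1.4, 5.7]
finger_gap: 0.0235
```

```bash
python3 -m jog '[[1,[0,0,-1],[0,0,0]],[1,[0,0,-2.5],[0,0,0]],[1,[0,0,-4],[0,0,0]],[1,[0,0,-4],[0,0,0]],[1,[0,0,-4],[0,0,0]],[1,[0,0,-1],[0,0,0]],[1,[0,0,0],[0,0,0]]]'
python3 - <<'E'
from h import *
o=get_obs(); print(o["tool_pos"],o["finger_gap"],o["ee_rot"])
E
```

```text
time: 16.12
tool_pos: [0.4393, -0.204, 0.229]
ee_rot: [3.141, 0.0, 1.007]
contact_force: [0.6, 0.1, -2.3]
finger_gap: 0.024
[ 0.43929419 -0.20402214  0.2290394 ] 0.024005598984809758 [3.14134194e+00 2.98591753e-05 1.00676973e+00]
```

```bash
python3 -m jog '[[1,[2.0,-0.58,0],[0,0,0]],[1,[3.96,-1.16,0],[0,0,0]],[1,[3.96,-1.16,0],[0,0,0]],[1,[3.96,-1.16,0],[0,0,0]],[1,[3.96,-1.16,0],[0,0,0]],[1,[3.96,-1.16,0],[0,0,0]],[1,[1.97,-0.58,0],[0,0,0]],[1,[0,0,2],[0,0,0]],[1,[0,0,2],[0,0,0]],[1,[0,0,0],[0,0,0]],[1,[0,0,0],[0,0,0]]]'
python3 - <<'E'
from h import *
o=get_obs(); f=optics.grab_frame("scene"); np.savez("k.npz",**f); t=o["tool_pos"]; print(t)
print("pred tip px",proj(f,t-[0,0,.052]),"mid",proj(f,t+[0,0,.008]),"face",proj(f,[.5065,.0325,.1215]))
cv2.imwrite("pics/k.png",cv2.resize(f["image"][190:290,215:325,::-1],None,fx=6,fy=6,interpolation=cv2.INTER_CUBIC))
E
```

```text
time: 17.5
tool_pos: [0.5071, 0.034, 0.1883]
ee_rot: [-3.14, 0.001, 1.007]
contact_force: [0.5, 0.1, -1.3]
finger_gap: 0.0237
[0.50710349 0.03396805 0.1883488 ]
pred tip px [264.65933783 246.16471311] mid [263.21940738 229.01884075] face [265.67249771 250.04314122]
```

View pics/k.png

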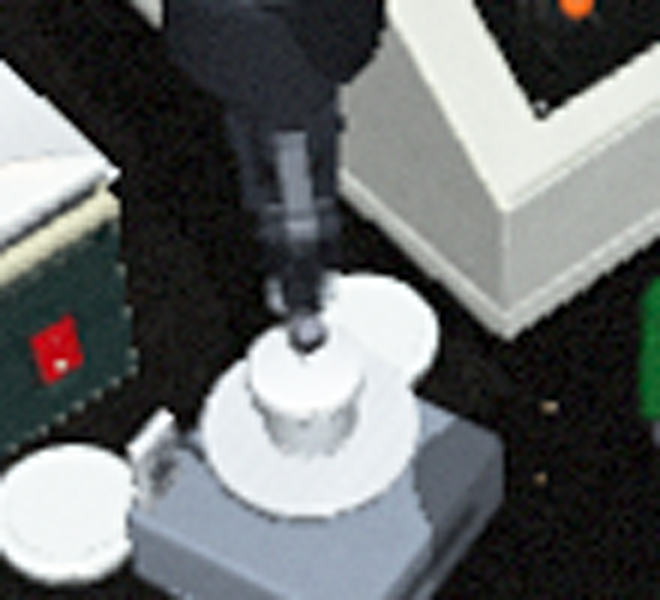

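Foot is at crop (307,340) just behind the face centre (≈(305,369)), about 15 mm above it. I'll sharpen the offset numerically.

```bash
python3 - <<'E'
from h import *
f=dict(np.load("k.npz")); im=f["image"].mean(-1).astype(int)
print(im[238:262,252:280])
h=dict(np.load("hscene.npz")); P=cloud(h)
m=(P[...,2]>.112)&(P[...,2]<.131)&(np.hypot(P[...,0]-.507,P[...,1]-.033)<.032)
v,u=np.nonzero(m); print("face px",len(u),u.min(),u.max(),v.min(),v.max(),u.mean(),v.mean())
a=np.linspace(0,6.283,100); q=np.array([proj(h,[.507+.022*np.cos(x),.033+.022*np.sin(x),.1215]) for x in a]); print(q.min(0),q.max(0),q.mean(0))
E
```

```text
[[ 11  21  23  21   8   0  14  56 107  99  32  47  42  44  37  55 113 176
  209 233 247 246 245 245 246 247 247 247]
 [ 12  10  10  12  16  14   1  62 131 144  50  44  44  48  41  36 105 172
  186 233 246 244 243 244 244 244 244 245]
 [ 22  15  21   9   9   8   2  59 135 162  64  39  39  36  25  38 118 202
  230 238 244 245 244 243 243 245 244 244]
 [ 20  12  19   7  17   9  15  26  81 127 109  53  57  67  56  32  98 207
  246 244 244 243 244 243 244 244 244 244]
 [ 26  12  15   8  21  18  13  12  20  51  63  65  89  90  89 106 184 247
  248 245 243 243 244 245 244 243 243 244]
 [ 19   5  11  16  15  22  22  12  11  24  56  93 128 135 166 153 189 242
  243 245 245 244 245 244 244 243 243 243]
 [ 16   2  14  10  10   9   4  24  91 128 129 129 127 165 176 164 156 200
  237 234 238 244 244 244 244 244 244 244]
 [ 21  17   4  12  20   6  47 156 233 230 203 109 113 174 180 173 132 165
  239 234 234 239 244 245 244 243 244 245]
 [ 20  19  14   6   1  81 181 235 240 241 224 113  83 151 148 116  73 162
  242 237 236 238 239 245 245 244 244 244]
 [ 25  15  10  11  51 165 241 241 239 239 228 1
[... 1157 characters left out ...]
226 244 253 254 254 253 254 254 253 248
  242 223 196 163 203 241 237 233 237 236]
 [235 238 237 236 235 206 131 141 191 214 229 236 242 244 236 218 233 224
  216 173 160 151 190 240 235 237 236 235]
 [236 236 234 236 238 236 205 127 157 169 197 211 223 226 219 204 218 217
  175 183 166 150 185 238 236 236 234 235]
 [238 235 234 235 235 238 221 142 153 168 184 193 187 160 178 207 207 209
  189 192 172 153 200 239 237 236 236 238]
 [235 236 236 237 235 238 227 161 153 173 182 191 194 184 196 208 204 205
  194 184 165 169 222 238 236 234 237 238]]
face px 264 257 275 243 259 265.9166666666667 250.92424242424244
[255.6377502  242.44685141] [275.07252619 257.77044917] [265.29875077 250.01015534]
```

```bash
python3 -m jog '[[1,[0.08,0.13,0.6],[0,0,0]],[1,[0,0,0.6],[0,0,0]],[1,[0,0,0],[0,0,0]],[1,[0,0,0],[0,0,0]]]'
python3 - <<'E'
from h import *
o=get_obs(); f=optics.grab_frame("scene"); t=o["tool_pos"]; print(t,o["contact_force"])
print("pred tip px",proj(f,t-[0,0,.052]))
print(f["image"].mean(-1).astype(int)[242:262,255:277])
E
```

```text
time: 18.05
tool_pos: [0.5092, 0.034, 0.1773]
ee_rot: [3.142, -0.0, 1.007]
contact_force: [0.5, -0.8, -1.3]
finger_gap: 0.0237
[0.50922549 0.03398074 0.17732151] [ 0.50294788 -0.82083723 -1.3367853 ]
pred tip px [264.31974039 248.63210874]
[[ 13  19  13   7 111 166 102  41  46  45  45  42  60 125 192 228 231 244
  244 243 244 244]
 [ 22   6  18  11  68 136 134  24  27  53  82  79  63 119 188 222 245 246
  244 244 244 245]
 [ 20  14   8   8  43 114 146 100  73  48  56  68  90 118 189 233 233 238
  245 245 244 245]
 [ 17   2   2  31  93 146 152 141 119 120 156 156 142 169 233 235 232 234
  239 245 244 244]
 [  8   5  89 184 208 145 145 143 130 154 179 178 147 176 244 238 236 236
  236 240 244 244]
 [  6  56 166 241 239 228 233 211 131 155 174 174 149 152 228 242 239 239
  239 236 241 244]
 [  0 135 236 243 240 243 244 228  85 126 180 183 143 127 224 245 241 241
  241 240 238 238]
 [ 33 166 247 243 241 243 245 231  97  58 105 107  73 119 229 247 243 244
  243 243 237 235]
 [219 210 247 243 242 243 244 248 211  44  24  25  30 163 249 247 245 245
  245 245 240 235]
 [233 221 247 244 244 2
[... 300 characters left out ...]
0 249 249 249 249 250 250 251
  247 207 196 236]
 [236 209 188 245 252 251 250 250 250 250 250 250 250 250 250 251 252 253
  229 187 222 238]
 [239 220 148 200 240 252 253 251 251 251 251 251 251 252 252 252 248 229
  193 197 236 236]
 [238 222 137 164 201 223 244 252 254 253 254 254 254 253 248 243 225 193
  163 210 241 235]
 [237 236 204 131 140 190 217 230 236 243 244 236 217 232 225 216 175 155
  151 191 240 233]
 [236 237 237 200 131 153 171 196 210 222 227 219 206 216 216 175 184 162
  147 182 238 236]
 [236 235 237 225 143 154 168 184 192 189 159 175 208 206 206 191 189 174
  153 198 237 238]
 [235 234 236 225 165 154 171 184 191 196 190 195 208 203 202 197 187 164
  169 223 238 237]]
```

Landing point (265.6,249.5) against face centre (265.5,249.9): centred. Pressing down gradually.

```bash
cat > chk.py <<'E'
from h import *
o=get_obs(); f=optics.grab_frame("scene"); np.savez("m.npz",**f); P=cloud(f); print(o["tool_pos"],o["contact_force"],o["finger_gap"],o["ee_rot"])
R=cloud(dict(np.load("scene0.npz"))); r=np.hypot(R[...,0]-.507,R[...,1]-.033)
m=(R[...,2]>.078)&(R[...,2]<.09)&(r<.036)&(r>.026)
d=(R[...,2]-P[...,2])[m]; d=d[abs(d)<.04]
print("pan drop (same pixels)",np.median(d)/1,len(d))
b=(f["image"].min(-1)>215); S=P; k=(S[...,2]>.09)&(S[...,2]<.13)&(np.hypot(S[...,0]-.507,S[...,1]-.033)<.02)&b
q=P[k]; print("face z",np.median(q[:,2]),len(q),"mid",((q.min(0)+q.max(0))/2)[:2])
cv2.imwrite("pics/m.png",cv2.resize(f["image"][205:290,225:315,::-1],None,fx=7,fy=7,interpolation=cv2.INTER_CUBIC))
E
python3 -m jog '[[1,[0,0,0.4],[0,0,0]],[1,[0,0,0.4],[0,0,0]],[1,[0,0,0],[0,0,0]],[1,[0,0,0],[0,0,0]]]'; python3 chk.py
```

```text
time: 18.6
tool_pos: [0.5095, 0.034, 0.1695]
ee_rot: [3.141, -0.0, 1.007]
contact_force: [-0.5, -0.4, -0.3]
finger_gap: 0.0235
[0.50948493 0.03395689 0.16951079] [-0.48016678 -0.42598181 -0.32192067] 0.023463973497787217 [ 3.14106321e+00 -2.77836726e-04  1.00679486e+00]
pan drop (same pixels) 0.005830252713690198 237
face z 0.116971346884021 135 mid [0.50528443 0.03361506]
```

```bash
python3 -m jog '[[1,[0,0,0.3],[0,0,0]],[1,[0,0,0.3],[0,0,0]],[1,[0,0,0],[0,0,0]],[1,[0,0,0],[0,0,0]],[1,[0,0,0],[0,0,0]],[1,[0,0,0],[0,0,0]]]'; python3 chk.py
```

```text
time: 19.4
tool_pos: [0.5094, 0.034, 0.1635]
ee_rot: [3.141, -0.0, 1.007]
contact_force: [1.0, -0.6, 1.3]
finger_gap: 0.0235
[0.50937944 0.03397387 0.16347668] [ 0.97640354 -0.57917918  1.27953323] 0.02350394765832555 [ 3.14121288e+00 -1.91603153e-04  1.00679064e+00]
pan drop (same pixels) 0.011577551466935176 233
face z 0.11111334804622308 134 mid [0.5061862  0.03296458]
```

View pics/m.png

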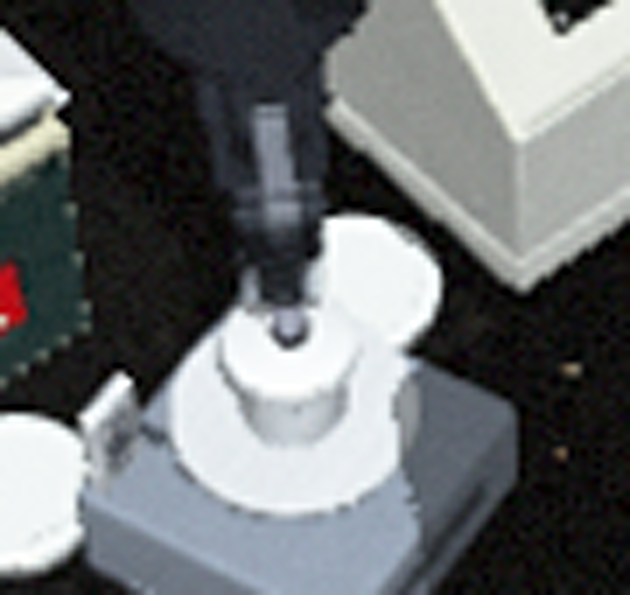

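Foot at crop (290,335) is inside the face ellipse (x 220–357); pan about 11.6 mm down and push ≈ 2.6 N. Checking the centring numerically before handing in.

```bash
python3 - <<'E'
from h import *
f=dict(np.load("m.npz")); print(f["image"].mean(-1).astype(int)[244:266,254:278])
for c in((.507,.033,.111),(.509,.033,.111)):
    a=np.linspace(0,6.283,200); q=np.array([proj(f,[c[0]+.022*np.cos(x),c[1]+.022*np.sin(x),c[2]]) for x in a]); print("face",q.min(0),q.max(0),proj(f,c))
q=np.array([proj(f,[.507+.0065*np.cos(x),.033+.0065*np.sin(x),.111]) for x in a]); print("foot",q.min(0),q.max(0))
E
```

```text
[[ 22  13  14  15  13  60 107  95  35  35  44  41  38  47 101 184 215 225
  246 245 245 244 244 243]
 [ 19  12   7  16   0  75 131 101  49  37  38  33  36  50 114 184 209 229
  245 244 244 243 243 244]
 [ 15  17   9  15   5  80 148 139  47  44  47  48  44  39 109 185 217 231
  247 244 245 243 244 244]
 [ 16  11  17  15  37 101 155 149  55  33  51  68  59  32  96 154 187 235
  238 241 244 244 244 244]
 [  5  14   7  27  78 125 149 130 108  94  69  68  65  89 132 141 183 237
  233 233 242 244 244 244]
 [ 10  14  20  85 181 214 145 145 144 137 135 153 160 148 185 236 234 238
  236 236 236 245 244 244]
 [ 11  11  67 163 239 241 231 212 190 221 148 171 179 163 158 212 244 241
  241 238 236 235 240 244]
 [ 19  78 150 218 244 243 242 240 231 194 129 171 179 156 124 196 247 242
  241 241 239 234 233 237]
 [ 80 158 217 239 243 242 242 244 240 167  84 157 177 127  96 200 249 245
  244 244 243 239 235 237]
 [189 224 202 243 243 244 244 245 247 228 105  69  87  49 112 227 250 245
  245 246 246 240 235 235]
 [243 225 192 245 246 245 244 246 247 250 225 105  87 148 219 249 248 247
  247 247 247 24
[... 661 characters left out ...]
3 237 237 236 230 224 195 181
  177 149 175 240 233 236]
 [235 236 237 238 226 157 136 157 189 189 202 206 208 201 194 191 192 188
  176 157 187 239 236 234]
 [236 235 235 236 226 167 143 161 184 189 198 195 190 169 201 201 199 192
  172 151 188 238 236 235]
 [236 235 232 236 238 209 144 168 185 193 196 203 200 197 208 207 199 187
  170 168 222 238 236 236]
 [235 234 233 235 238 228 174 165 181 189 198 205 208 208 210 201 193 183
  176 207 237 238 238 236]]
face [255.93212566 245.28917509] [275.25064695 260.58025891] [265.59706752 252.85475057]
face [255.38775294 244.77795211] [274.69325679 260.04730049] [265.04631493 252.33282946]
foot [262.74277971 250.6030184 ] [268.45039866 255.12039083]
```

Tip offset ≈ (+0.4,−0.7) px ≈ 2 mm, within the 6 mm limit, and the pan is mid-range. Handing in.

```bash
python3 - <<'E'
from bench import workorder,get_obs
print(workorder.job_done()); print(get_obs()["contact_force"],get_obs()["time"])
E
```

```text
the job is handed in; nothing more can be done
None
the job is handed in; nothing more can be done
```

I seated the chuck in the gauge socket and let go of it. I then lifted the tester from its stand and handed in while pressing it on the chuck face. The job-done call gives no verdict.

Last checks, at about 19.4 s:
- **Chuck:** after release the face stood at z ≈ 0.121 m (0.1215 expected). Its tilt was at or near zero in the scene view; the noisier top view read about 0.03. It was within roughly 2 mm of the seat centre.
- **Pan:** about 11.6 mm down by depth, well short of its stop. I did not read the pointer against the marks directly.
- **Push:** about 2.6 N over the free-hanging reading, with single readings noisy by around 0.5 N.
- **Tester:** gripped at 23.5 mm opening with the tool vertical. The foot was about 2 mm from the face centre.
- **Bystanders:** I saw nothing moved in the pictures, but did not measure each one.

The two cameras disagreed by about 2 mm in x, within the stated calibration. For the fits I compared positions within one camera.

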